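# Put the loupe away dust-tight in a column of turned pots

## Robot

A 6-joint arm with a two-finger parallel gripper is mounted at the origin on a cart in front of the work surface, level with it; the furniture and walls round the work are solid. World frame = base frame: x ahead of the robot, y to its left, z up, the work surface at z = 0. Lengths are in m, angles in rad, forces in N, time in s.
With the tool pointing down it reaches from about 0.25 to 0.85 m from the base axis. Payload 12.5 kg.
Tool frame: the origin (TCP) lies midway between the tips of the shut fingers; the grasp point (between the pads) lies manip.grip_depth behind it (manip.grip_depth is the distance from the TCP to the grasp point, in m); z points along the fingers, y is the direction in which the jaws open and shut (so a half turn about z gives the same grasp; the last joint's range is limited). The gripper opens to 93 mm and grips with 3 to 60 N. Pads are 15 mm wide; open, the fingers measure 128 mm over their backs; the gripper's body (75 mm by 188 mm) begins 65 mm behind the grasp point.
Start: joints at [-1.43, 0.351, 1.652, -0, 1.139, -0.085], TCP at [0.123, -0.536, 0.219] pointing down, gripper open.
Joint ranges: [-2.75, 2.75], [-0.79, 2.1], [0.01, 2.65], [-1.57, 4.71], [0.07, 3.14], [-2.87, 2.87]. Speed limits (rad/s): [2.22, 2.22, 2.79, 3.14, 3.14, 3.14].

## Interface

Orientations are given as a unit quaternion [x, y, z, w].
In Python, from bench import manip gives the robot as it stands.
- The arm moves only by the tool jog_arm, never from a script. Its argument "deltas" is a list of rows, each a list of 3 entries, a list of its own where there are three numbers: the shift along the tool's x, y, z in m, then the turn, a rotation vector about the tool's x, y, z in rad, then the finger opening in m, from 0 to 0.093. A call has exactly 5 rows; each row is the pose to reach, as a shift and turn from the pose commanded when the call began, along the tool's axes at that moment; what a row does not reach only later rows make up. A row lasts 1/10 s, in which the tool goes at most 50 mm and 8.59 degrees, less where a joint would pass 70% of its speed; a pose out of reach is approached as far as the arm can. A call with a gripper value outside its range is refused whole. The fingers move at their own pace and stop on an object; the grip force is fixed at half the most. Time passes only in rows, so rows that repeat a pose let the fingers close, or fill a call up. It gives the time, the measured TCP pose, the force and the opening at its end, in the units of the state.
- manip.observe(): the state, without advancing time (a new reading comes with each control period).
- manip.snapshot(name): name is "side" or "top"; returns a dict with "image" (384x512x3 uint8, red, green, blue), "fovy" (degrees; the focal length in pixels is half the picture's height over the tangent of half this angle, whatever the lens; pixels are square), "cx", "cy" (the principal point, pixels), "view" (4x4, takes a point from world to camera coordinates). Camera axes: x right, y down, z forward; pixel columns grow to the right and rows downward; lengths in m; the calibration is good to about 2 mm. A picture is of the moment at which its call begins. There is no depth.
- manip.sign_off(): hands the job in, once; it reports no verdict.
Trained networks look in a picture, given as the dict that the camera call returned (one of the last four; its "shot" number tells which), for a name from the list of things; names that differ only in an ending like _2 or _b are one class to them, and where a whole thing is asked for, a point or a joint stands for the part that bears it (a point fixed in the world has none). Each returns a list of dicts, best first, with "conf" (0 to 1); they miss things now and then, are a little off and sometimes report something else, mostly with a low value. They report only what shows in the picture. A call takes as long as a camera call.
- manip.spot_in(picture, query): "xyz" ([x, y, z] in m, in world coordinates, good to about 4 mm: the middle of the surface that is visible of it).
- manip.mark_of(picture, query): "xyz" ([x, y, z] in m, in world coordinates, good to about 4 mm: a listed point, or the origin of a listed thing).
The state is a dict: "time": time; "joints": joint angles; "joint_velocities": joint speeds; "joint_torque": joint torques, N m; "tcp_pos": TCP position; "eef_rot": TCP orientation; "ft_force": force on the tool from outside, world axes, zero at the start; "wrist_torque": the same for the moment, N m; "grip_width": finger opening in m.
Only numpy, scipy, OpenCV 4.12 (cv2) and the standard library are available. Lean on these libraries where they do the work, as an engineer would, in place of code of your own. Each camera call takes 0.05 s, during which the arm holds its last target.

## Task

Put the loupe away in its column of wooden pots on the round metal stand: first set the mouth-up pot with the loupe in it upright in the middle of the stand, then close it with the tall pot, mouth-down and centred so that rim meets rim all round, and last put the short pot mouth-down on the foot of the tall one, centred in the same way. Set each pot down rather than letting it drop, and leave the column standing straight and the other things on the table where they are.

Things in the scene. Friction and masses are not known exactly. Their poses are not given: they have to be found in the camera images.
- open_pot_mid (a point): Mouth-up pot of plain turned beech, a straight round cup 60 mm across and 62 mm high, weight about 120 g, standing on its foot with a black loupe inside. Wall 7 mm, so the bore is 46 mm wide and the flat rim 7 mm broad; 53 mm deep. This point lies on its axis half-way up, 31 mm above its foot and 31 mm below its rim. z points up, out of the mouth. Round, so its yaw does not matter; grip it across the outside.
- tall_pot_mid (a point): Tall pot of the same beech, same 60 mm outside diameter and 7 mm wall, 80 mm high, about 140 g. It already stands mouth-down: its rim is below, its foot (a flat ring 7 mm broad and 3 mm high round the recessed floor) on top. This point lies on its axis half-way up, 40 mm from either end. z points up, from the mouth to the foot.
- short_pot_mid (a point): Short pot of the same beech, same 60 mm outside diameter and 7 mm wall, 42 mm high, about 90 g, also standing mouth-down with its foot on top. This point lies on its axis half-way up, 21 mm from either end. z points up, from the mouth to the foot.
- stand_top (a point): Round dark steel stand, a flat disc 90 mm across (flat top 84 mm across) and 12 mm high, fixed to the table. This point is the centre of its flat top; z points up.
- loupe_base (a point): Black eye loupe, 38 mm across and 31 mm high, standing loose inside the mouth-up pot; it rides along and need not be touched. This point is the centre of its underside.
- tape: Bystander: roll of tape lying flat, 93 mm across and 48 mm high, behind the work on the left. Origin at the centre of its underside.
- pliers: Bystander: pliers lying flat, 145 x 48 x 12 mm, to the right of the pots. Origin at the centre of the underside, x along their length.
- jar: Bystander: small screw-lid jar of screws, 38 mm across and 38 mm high, behind the work between stand and pots. Origin at the centre of its underside.
- bottle: Bystander: spray bottle, 38 mm across and 125 mm high, behind the pots, just right of the cabinet. Origin at the centre of its underside.

How it is judged:
On the way, in this order (a step that is already met when the one before it is completed fails the run):
1. the mouth-up pot with the loupe in it stands upright on the stand (within 12 mm of its middle), released (horizontal distance between open_pot_mid and stand_top below 0.012 m and z of open_pot_mid in the frame of stand_top between 0.028 and 0.034 m and angle between open_pot_mid's own z axis and vertical below 0.06 rad and distance between loupe_base and open_pot_mid below 0.04 m and contact force between the fingers and open_pot below 0.1 N), for 0.2 s.
2. the tall pot stands mouth-down on it, rim on rim, centred within 6 mm, released (horizontal distance between open_pot_mid and stand_top below 0.012 m and z of open_pot_mid in the frame of stand_top between 0.028 and 0.034 m and angle between each of open_pot_mid, tall_pot_mid's own z axis and vertical below 0.06 rad and distance between loupe_base and open_pot_mid below 0.04 m and horizontal distance between tall_pot_mid and open_pot_mid below 0.006 m and z of tall_pot_mid in the frame of stand_top between 0.098 and 0.106 m and contact force between the fingers and tall_pot below 0.1 N), for 0.2 s.
At the end, for the whole second after the job is handed in: Pots released, still and upright (under 0.06 rad) in one column: mouth-up pot with the loupe in it within 12 mm of the stand's middle, tall pot mouth-down on it, short pot mouth-down on that, each centred within 6 mm on the pot below and fully down (heights within 3 to 5 mm) (all of step 2 and horizontal distance between short_pot_mid and tall_pot_mid below 0.006 m and z of short_pot_mid in the frame of stand_top between 0.158 and 0.168 m and angle between short_pot_mid's own z axis and vertical below 0.06 rad and contact force between the fingers and open_pot below 0.1 N and contact force between the fingers and short_pot below 0.1 N and linear speed of each of open_pot, tall_pot, short_pot below 0.02 m/s and angular speed of each of open_pot, tall_pot, short_pot below 0.2 rad/s); the robot touches nothing.
It fails at once if a pot falls freely at more than 0.5 m/s (a drop of over about 13 mm) ((linear speed of open_pot above 0.5 m/s and contact force between the fingers and open_pot below 0.05 N) or (linear speed of tall_pot above 0.5 m/s and contact force between the fingers and tall_pot below 0.05 N) or (linear speed of short_pot above 0.5 m/s and contact force between the fingers and short_pot below 0.05 N)).
It fails at once if the mouth-up pot is tipped by more than 0.6 rad (angle between open_pot_mid's own z axis and vertical above 0.6 rad).
It fails at once if the tape, the pliers, the jar or the bottle is pushed more than 25 mm (distance of any of tape, pliers, jar, bottle from where it was at the start of the episode above 0.025 m).
It also fails if it takes over 64 s, if anything falls off the work surface, if the arm or the gripper's body presses on something with over 40 N, if the wrist force passes 120 N, or if a joint passes its speed limit or range.

## Working session

There is one attempt and no reset: what is moved stays moved. The work goes in short steps, Python scripts to look and compute and a tool call to move; the robot and the scene stay as the last step left them, time stands still between calls to the robot, and variables do not carry over. Pictures are saved under pics/ and viewed, and the job is handed in when it is done.

Besides the shell and the picture viewer there is one more tool, called after "Call:" as name(argument=value, ...) on one line, values as JSON. jog_arm: Moves the arm, as the interface text tells. Its arguments: {"type":"object","properties":{"deltas":{"type":"array","items":{"type":"array"}}},"required":["deltas"]}

```bash
mkdir -p pics; ls
cat > h.py <<'E'
from bench import manip
import numpy as np, cv2
def save(s,n): cv2.imwrite('pics/'+n+'.png',cv2.cvtColor(s['image'],cv2.COLOR_RGB2BGR))
def proj(s,p):
    v=np.array(s['view'])@np.append(p,1); f=192/np.tan(np.radians(s['fovy'])/2)
    return s['cx']+f*v[0]/v[2], s['cy']+f*v[1]/v[2]
def ray(s,u,v,z):
    f=192/np.tan(np.radians(s['fovy'])/2); V=np.array(s['view']); R=V[:3,:3]
    c=-R.T@V[:3,3]; d=R.T@np.array([(u-s['cx'])/f,(v-s['cy'])/f,1]); return c+d*(z-c[2])/d[2]
E
python3 - <<'E'
from h import *
o=manip.observe(); print(o, manip.grip_depth)
for n in ('side','top'):
    s=manip.snapshot(n); save(s,n+'0'); print(n,s['fovy'],s['cx'],s['cy'],np.round(s['view'],3).tolist())
    for q in ['open_pot_mid','tall_pot_mid','short_pot_mid','stand_top','loupe_base','tape','pliers','jar','bottle']:
        print(q,[(np.round(r['xyz'],4).tolist(),round(r['conf'],2)) for r in manip.mark_of(s,q)][:3])
E
```

```text
pics
{'time': 0.0, 'joints': array([-1.42960399e+00,  3.51222584e-01,  1.65244002e+00, -9.75174336e-06,
        1.13910306e+00, -8.45975733e-02]), 'joint_velocities': array([-3.00687335e-04,  1.40780387e-03, -1.41790398e-05,  1.32989769e-04,
        2.08597386e-03,  4.29155753e-05]), 'joint_torque': array([ 8.95240260e-05, -4.97323430e+01, -2.85253787e+01,  6.99183927e-02,
        2.57304817e-02, -1.01230669e-04]), 'tcp_pos': array([ 0.12310581, -0.53568261,  0.21810285]), 'eef_rot': array([ 9.93633729e-01,  1.12657306e-01, -2.10200185e-05, -5.86148275e-04]), 'ft_force': array([-0.00517846, -0.13002789,  0.70400785]), 'wrist_torque': array([-0.005836  , -0.03621888, -0.00602948]), 'grip_width': 0.09291339959806282} 0.0188
side 52.944223503782666 256.7187643874538 197.55931449463537 [[-0.97, -0.243, 0.003, 0.506], [-0.115, 0.446, -0.887, 0.166], [0.215, -0.861, -0.461, 0.638], [0.0, 0.0, 0.0, 1.0]]
open_pot_mid [([0.496, -0.1196, 0.0309], 0.6)]
tall_pot_mid [([0.4391, -0.2349, 0.038], 0.79), ([0.6562, -0.2329, 0.0015], 0.29)]
short_pot_mid [([0.6028, 0.0332, -0.0054], 0.65), ([0.5067,
[... 193 characters left out ...]
035], 0.77), ([0.6551, -0.2322, 0.0014], 0.4)]
bottle [([0.6542, -0.2308, -0.0001], 0.92)]
top 49.09360687547796 250.17210775901293 198.93255960746296 [[0.03, -1.0, 0.006, -0.121], [-0.987, -0.03, -0.157, 0.559], [0.157, -0.001, -0.988, 0.912], [0.0, 0.0, 0.0, 1.0]]
open_pot_mid [([0.4943, -0.1132, 0.0322], 0.65)]
tall_pot_mid [([0.6302, 0.16, -0.0044], 0.7), ([0.4394, -0.2377, 0.0411], 0.64)]
short_pot_mid [([0.5094, -0.0217, 0.015], 0.81)]
stand_top [([0.5083, 0.1381, 0.0097], 0.79)]
loupe_base [([0.4963, -0.1182, 0.0062], 0.45)]
tape [([0.6294, 0.1563, -0.0027], 0.77)]
pliers [([0.4385, -0.4037, -0.0039], 0.7)]
jar [([0.601, 0.0317, 0.0001], 0.51)]
bottle [([0.6526, -0.23, 0.0034], 0.87)]
```

View pics/side0.png

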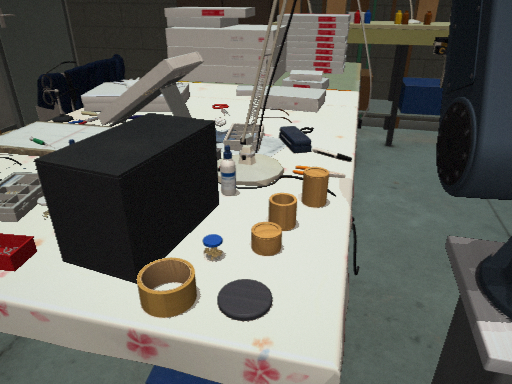

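View pics/top0.png

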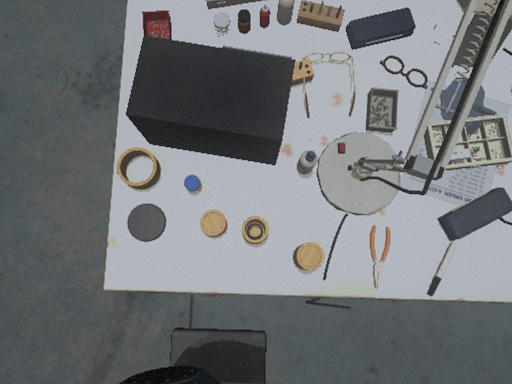

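The pots, stand and bystanders show clearly. In the top view the pots are at about (213,223) short, (255,230) open and (310,256) tall, with the stand at (146,222). The networks agree with this apart from low-confidence duplicates. I'll refine the positions from the outlines.

```bash
cat >> h.py <<'E'
from scipy.optimize import least_squares
def outline(s,xy,z0,z1,r):
    "convex-hull silhouette polygon of a cylinder"
    a=np.linspace(0,2*np.pi,48,endpoint=False)
    P=[proj(s,[xy[0]+r*np.cos(t),xy[1]+r*np.sin(t),z]) for z in (z0,z1) for t in a]
    return cv2.convexHull(np.array(P,np.float32))[:,0]
def mask_fit(s,m,xy,z0,z1,r):
    "match silhouette centroid"
    k=8
    n,l,st,c=cv2.connectedComponentsWithStats(m.astype(np.uint8))
    u,v=proj(s,[*xy,(z0+z1)/2]); i=l[int(round(v)),int(round(u))]
    if i==0: 
        d=[np.hypot(*(c[j]-[u,v])) for j in range(1,n)]; i=1+int(np.argmin(d))
    mm=(l==i).astype(np.uint8); h,_=cv2.findContours(mm,cv2.RETR_EXTERNAL,cv2.CHAIN_APPROX_NONE)
    h=cv2.convexHull(max(h,key=cv2.contourArea))
    f=np.zeros_like(mm); cv2.fillPoly(f,[h],1); ys,xs=np.nonzero(f); t=np.array([xs.mean(),ys.mean()])
    def cen(p):
        o=outline(s,p,z0,z1,r); M=cv2.moments(o); return np.array([M['m10'],M['m01']])/M['m00']-t
    q=least_squares(cen,xy).x
    return q, f.sum(), cv2.contourArea(outline(s,q,z0,z1,r)), t
E
python3 - <<'E'
from h import *
T={'open':((.495,-.116),0,.062,.03),'tall':((.439,-.236),0,.08,.03),'short':((.508,-.022),0,.042,.03),'stand':((.508,.136),0,.012,.045)}
for n in ('top','side'):
    s=manip.snapshot(n); h=cv2.cvtColor(s['image'],cv2.COLOR_RGB2HSV)
    wood=(h[...,1]>90)&(h[...,2]>50)&(h[...,0]<25); dark=(h[...,2]<90)
    for k,(xy,a,b,r) in T.items():
        q,A,B,t=mask_fit(s,dark if k=='stand' else wood,xy,a,b,r); print(n,k,q.round(4),A,B,t.round(1))
    for uv in ([(275,163,.0),(130,118,0)] if n=='top' else [(133,280,0),(220,205,0),(62,262,0)]): print(uv,ray(s,*uv).round(3))
E
```

```text
top open [ 0.4894 -0.1167] 89 606.332708267495 [254.8 231.1]
top tall [ 0.4375 -0.239 ] 571 713.2924683298916 [309.5 256. ]
top short [ 0.5071 -0.0198] 507 590.4812658298761 [212.6 222.8]
top stand [0.5063 0.1372] 1123 1203.167382854852 [146.3 222.1]
(275, 163, 0.0) [ 0.659 -0.162  0.   ]
(130, 118, 0) [ 0.761  0.197 -0.   ]
side open [ 0.5011 -0.0608] 2095 1127.8858153526671 [274.1 224.1]
side tall [ 0.4475 -0.2479] 1189 964.5480615277775 [311.9 184.4]
side short [ 0.5043 -0.0774] 2095 836.616358908359 [274.1 224.1]
side stand [0.5077 0.138 ] 1806 1995.7354663338047 [244.5 299.8]
(133, 280, 0) [0.712 0.135 0.   ]
(220, 205, 0) [ 0.653 -0.164  0.   ]
(62, 262, 0) [0.867 0.121 0.   ]
```

```bash
cat >> h.py <<'E'
def overlay(s,T,name,box,k):
    x0,y0,x1,y1=box
    im=cv2.cvtColor(s['image'],cv2.COLOR_RGB2BGR)[y0:y1,x0:x1]
    im=cv2.resize(im,None,fx=k,fy=k,interpolation=cv2.INTER_CUBIC)
    for (xy,a,b,r) in T.values():
        for z in (a,b):
            P=outline(s,xy,z,z+1e-5,r); P=((P+.5-[x0,y0])*k*8).astype(np.int32)
            cv2.polylines(im,[P],True,(0,255,0) if z==b else (255,0,255),1,cv2.LINE_AA,3)
    cv2.imwrite('pics/'+name+'.png',im)
T={'open':((.495,-.117),0,.062,.03),'tall':((.4385,-.2375),0,.08,.03),'short':((.508,-.021),0,.042,.03),'stand':((.507,.137),0,.012,.045)}
E
python3 - <<'E'
from h import *
s=manip.snapshot('top'); overlay(s,T,'ot',(110,190,340,290),3)
s=manip.snapshot('side'); overlay(s,T,'os',(200,150,360,330),3)
E
```

```text
(no output)
```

View pics/ot.png

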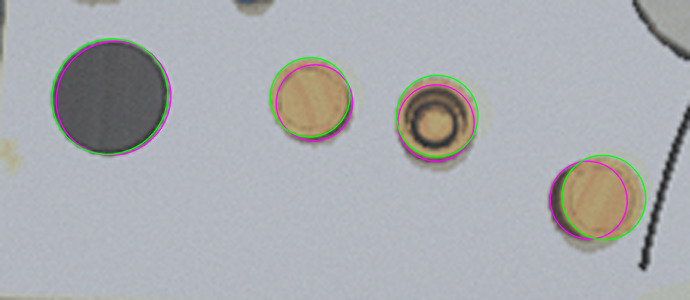

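View pics/os.png

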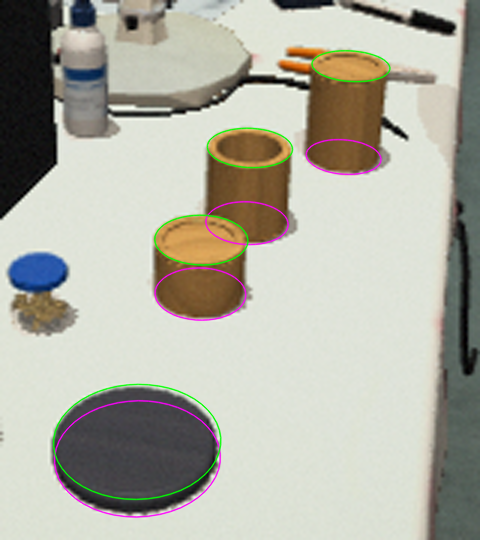

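```bash
cat >> h.py <<'E'
from scipy.spatial.transform import Rotation as Rn
def goal(p,yaw=0.):
    "shift & rotvec in tool axes from current pose to tool-down pose, tool x at yaw"
    o=manip.observe(); R=Rn.from_quat(o['eef_rot']); G=Rn.from_euler('z',yaw)*Rn.from_quat([1,0,0,0])
    print('shift',R.inv().apply(np.array(p)-o['tcp_pos']).round(4),'rot',(R.inv()*G).as_rotvec().round(4),'tcp',o['tcp_pos'].round(4),'t',round(o['time'],2),'ft',o['ft_force'].round(1),'gw',round(o['grip_width'],4),'j',o['joints'].round(2))
E
python3 -c "
from h import *
goal([.495,-.117,.16])"
```

```text
shift [ 0.4562 -0.3251  0.0586] rot [-1.000e-04 -0.000e+00  2.258e-01] tcp [ 0.1232 -0.536   0.2186] t 1.2 ft [-0.8  0.1 -0.6] gw 0.0929 j [-1.43  0.35  1.65  0.    1.14 -0.08]
```

Call:
jog_arm(deltas=[[[0.03, -0.02, 0], [0, 0, 0.04], 0.076], [[0.07, -0.05, 0], [0, 0, 0.08], 0.076], [[0.11, -0.08, 0], [0, 0, 0.13], 0.076], [[0.15, -0.107, 0], [0, 0, 0.18], 0.076], [[0.19, -0.135, 0], [0, 0, 0.2258], 0.076]])

```text
time: 1.7
tcp_pos: [0.279, -0.3604, 0.2188]
eef_rot: [1.0, -0.001, 0.0, 0.0]
ft_force: [0.2, -0.8, -0.5]
grip_width: 0.0758
```

```bash
python3 -c "
from h import *
goal([.495,-.117,.12])"
```

```text
shift [ 0.2153 -0.244   0.0988] rot [ 0.0005 -0.0003 -0.0025] tcp [ 0.279  -0.3604  0.2188] t 1.7 ft [ 0.2 -0.8 -0.5] gw 0.0758 j [-1.01  0.18  1.88  0.    1.08  0.56]
```

Call:
jog_arm(deltas=[[[0.035, -0.04, 0.0], [0, 0, 0], 0.076], [[0.07, -0.08, 0.01], [0, 0, 0], 0.076], [[0.11, -0.12, 0.02], [0, 0, 0], 0.076], [[0.145, -0.16, 0.04], [0, 0, 0], 0.076], [[0.18, -0.2, 0.06], [0, 0, 0], 0.076]])

```text
time: 2.2
tcp_pos: [0.4422, -0.18, 0.1682]
eef_rot: [1.0, 0.0, 0.001, 0.0]
ft_force: [1.1, -1.6, -0.6]
grip_width: 0.0763
```

Call:
jog_arm(deltas=[[[0.02, -0.025, 0.01], [0, 0, 0], 0.076], [[0.035, -0.043, 0.02], [0, 0, 0], 0.076], [[0.035, -0.043, 0.03], [0, 0, 0], 0.076], [[0.035, -0.043, 0.035], [0, 0, 0], 0.076], [[0.035, -0.043, 0.035], [0, 0, 0], 0.076]])

```text
time: 2.7
tcp_pos: [0.4749, -0.1392, 0.1327]
eef_rot: [1.0, -0.0, -0.001, -0.0]
ft_force: [0.7, 0.1, 0.8]
grip_width: 0.076
```

```bash
python3 -c "
from h import *
goal([.495,-.117,.02])
s=manip.snapshot('top'); save(s,'t1'); s=manip.snapshot('side'); save(s,'s1')"
```

```text
shift [ 0.0202 -0.0222  0.1127] rot [-0.0004  0.0012 -0.0008] tcp [ 0.4749 -0.1392  0.1327] t 2.7 ft [0.7 0.1 0.8] gw 0.076 j [-0.38  0.37  1.87 -0.    0.9   1.19]
```

View pics/s1.png

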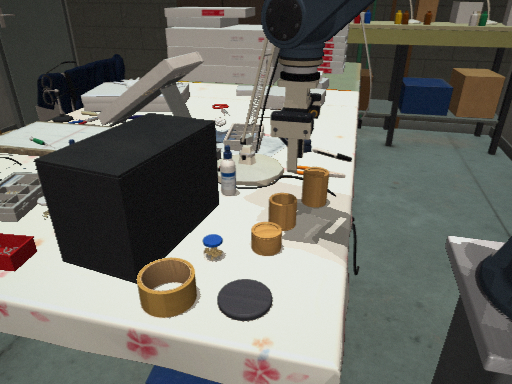

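The gripper hovers above and behind the open pot, and nothing has been touched. I'll centre over it and go down.

Call:
jog_arm(deltas=[[[0.01, -0.011, 0.0], [0, 0, 0], 0.076], [[0.02, -0.022, 0.005], [0, 0, 0], 0.076], [[0.02, -0.022, 0.02], [0, 0, 0], 0.076], [[0.02, -0.022, 0.035], [0, 0, 0], 0.076], [[0.02, -0.022, 0.05], [0, 0, 0], 0.076]])

```text
time: 3.3
tcp_pos: [0.4966, -0.1157, 0.0826]
eef_rot: [1.0, 0.0, 0.0, 0.0]
ft_force: [-0.1, -0.4, 0.0]
grip_width: 0.0761
```

```bash
python3 -c "
from h import *
goal([.495,-.117,.02])
s=manip.snapshot('top'); save(s,'t2'); s=manip.snapshot('side'); save(s,'s2');cv2.imwrite('pics/s2z.png',cv2.resize(cv2.imread('pics/s2.png')[130:280,200:360],None,fx=4,fy=4))"
```

```text
shift [-0.0016  0.0013  0.0626] rot [ 0.0001 -0.0006  0.0007] tcp [ 0.4966 -0.1157  0.0826] t 3.3 ft [-0.1 -0.4  0. ] gw 0.0761 j [-0.32  0.47  1.87  0.    0.8   1.25]
```

View pics/s2z.png

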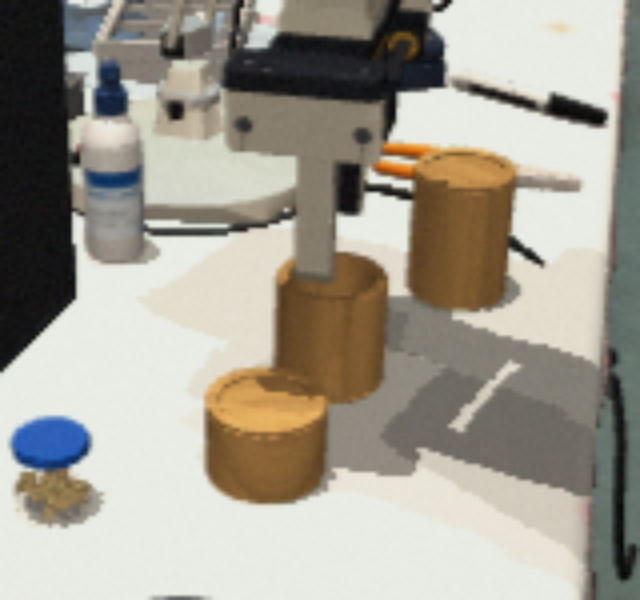

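The near finger is centred on the pot in x once parallax is allowed for (315 against 332 px in the zoom), and it clears the short pot. Going down.

Call:
jog_arm(deltas=[[[-0.0015, 0.0012, 0.015], [0, 0, 0], 0.076], [[-0.0015, 0.0012, 0.03], [0, 0, 0], 0.076], [[-0.0015, 0.0012, 0.045], [0, 0, 0], 0.076], [[-0.0015, 0.0012, 0.06], [0, 0, 0], 0.076], [[-0.0015, 0.0012, 0.062], [0, 0, 0], 0.076]])

```text
time: 3.9
tcp_pos: [0.4941, -0.1172, 0.0205]
eef_rot: [1.0, 0.0, -0.001, -0.0]
ft_force: [-0.3, 0.0, 0.2]
grip_width: 0.0759
```

Call:
jog_arm(deltas=[[[0, 0, 0], [0, 0, 0], 0.07], [[0, 0, 0], [0, 0, 0], 0.065], [[0, 0, 0], [0, 0, 0], 0.061], [[0, 0, 0], [0, 0, 0], 0.058], [[0, 0, 0], [0, 0, 0], 0.058]])

```text
time: 4.4
tcp_pos: [0.4948, -0.1178, 0.022]
eef_rot: [1.0, -0.0, 0.001, 0.0]
ft_force: [-0.3, 2.1, 8.1]
grip_width: 0.0608
```

```bash
python3 -c "
from h import *
goal([.495,-.117,.02])
s=manip.snapshot('side'); save(s,'s3');cv2.imwrite('pics/s3z.png',cv2.resize(cv2.imread('pics/s3.png')[130:280,200:360],None,fx=4,fy=4))"
```

```text
shift [ 0.0002 -0.0008  0.002 ] rot [ 0.0001 -0.0012 -0.    ] tcp [ 0.4948 -0.1178  0.022 ] t 4.4 ft [-0.3  2.1  8.1] gw 0.0608 j [-0.33  0.58  1.89  0.    0.67  1.25]
```

View pics/s3z.png

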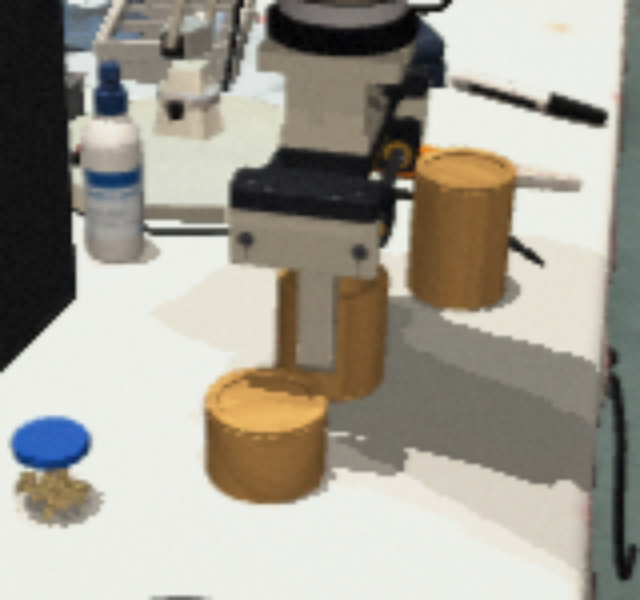

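Gripped in y at 60.8 mm. Next: open, turn 90° in place, and squeeze along x, so the pot sits centred under the tool.

Call:
jog_arm(deltas=[[[0, 0, 0], [0, 0, 0], 0.07], [[0, 0, 0], [0, 0, 0], 0.076], [[0, 0, 0], [0, 0, 0], 0.076], [[0, 0, 0], [0, 0, -0.12], 0.076], [[0, 0, 0], [0, 0, -0.26], 0.076]])

```text
time: 4.95
tcp_pos: [0.4942, -0.1179, 0.0212]
eef_rot: [0.991, 0.132, -0.0, 0.0]
ft_force: [0.8, -0.0, 0.3]
grip_width: 0.076
```

Call:
jog_arm(deltas=[[[0, 0, 0], [0, 0, -0.14], 0.076], [[0, 0, 0], [0, 0, -0.28], 0.076], [[0, 0, 0], [0, 0, -0.42], 0.076], [[0, 0, 0], [0, 0, -0.56], 0.076], [[0, 0, 0], [0, 0, -0.7], 0.076]])

```text
time: 5.45
tcp_pos: [0.4942, -0.1179, 0.0211]
eef_rot: [0.886, 0.464, -0.0, -0.0]
ft_force: [-0.1, -0.0, -0.7]
grip_width: 0.076
```

Call:
jog_arm(deltas=[[[0, 0, 0], [0, 0, -0.14], 0.076], [[0, 0, 0], [0, 0, -0.28], 0.076], [[0, 0, 0], [0, 0, -0.42], 0.076], [[0, 0, 0], [0, 0, -0.56], 0.076], [[0, 0, 0], [0, 0, -0.61], 0.076]])

```text
time: 5.95
tcp_pos: [0.4942, -0.1179, 0.0212]
eef_rot: [0.706, 0.709, -0.0, -0.0]
ft_force: [0.0, 0.2, -0.3]
grip_width: 0.076
```

```bash
python3 -c "
from h import *
goal([.495,-.1175,.02],np.pi/2)"
```

```text
shift [0.0004 0.0008 0.0012] rot [-0.0002  0.      0.0043] tcp [ 0.4942 -0.1179  0.0212] t 5.95 ft [ 0.   0.2 -0.3] gw 0.076 j [-0.33  0.58  1.89 -0.    0.67 -0.33]
```

Call:
jog_arm(deltas=[[[0, 0, 0], [0, 0, 0.004], 0.07], [[0, 0, 0], [0, 0, 0.004], 0.065], [[0, 0, 0], [0, 0, 0.004], 0.061], [[0, 0, 0], [0, 0, 0.004], 0.056], [[0, 0, 0], [0, 0, 0.004], 0.05]])

```text
time: 6.45
tcp_pos: [0.4942, -0.1178, 0.0212]
eef_rot: [0.709, 0.705, -0.0, -0.0]
ft_force: [-0.7, -0.2, -0.6]
grip_width: 0.0591
```

Call:
jog_arm(deltas=[[[0, 0, 0], [0, 0, 0], 0.05], [[0, 0, -0.003], [0, 0, 0], 0.05], [[0, 0, -0.008], [0, 0, 0], 0.05], [[0, 0, -0.015], [0, 0, 0], 0.05], [[0, 0, -0.025], [0, 0, 0], 0.05]])

```text
time: 6.95
tcp_pos: [0.4941, -0.1178, 0.0468]
eef_rot: [0.709, 0.705, -0.0, -0.0]
ft_force: [0.3, 0.9, -0.1]
grip_width: 0.0585
```

```bash
python3 -c "
from h import *
goal([.507,.137,.12],np.pi/2)
s=manip.snapshot('side'); save(s,'s4');cv2.imwrite('pics/s4z.png',cv2.resize(cv2.imread('pics/s4.png')[110:320,170:360],None,fx=3,fy=3))"
```

```text
shift [ 0.2548  0.0116 -0.0732] rot [-0.0004 -0.0001 -0.0048] tcp [ 0.4941 -0.1178  0.0468] t 6.95 ft [ 0.3  0.9 -0.1] gw 0.0585 j [-0.33  0.53  1.89  0.    0.72 -0.32]
```

View pics/s4z.png

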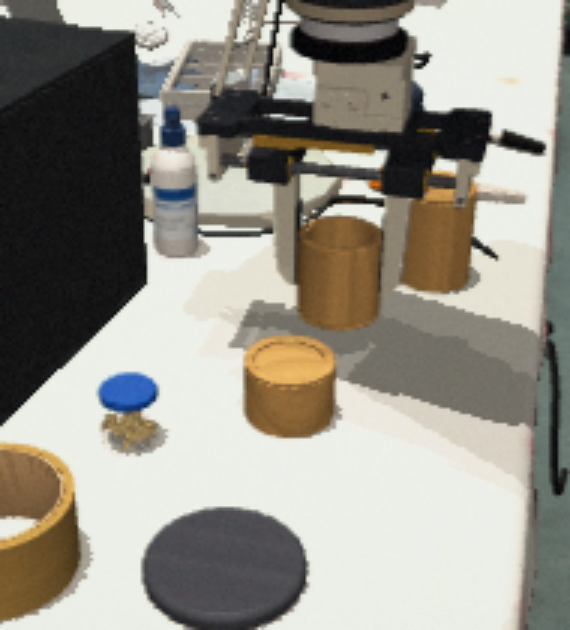

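The pot is lifted: its base moved up about 11 px in the side view. I'll carry it above the short pot to the stand.

Call:
jog_arm(deltas=[[[0, 0, -0.012], [0, 0, 0], 0.05], [[0.005, 0, -0.028], [0, 0, 0], 0.05], [[0.015, 0.001, -0.045], [0, 0, 0], 0.05], [[0.03, 0.002, -0.06], [0, 0, 0], 0.05], [[0.05, 0.003, -0.068], [0, 0, 0], 0.05]])

```text
time: 7.5
tcp_pos: [0.498, -0.0678, 0.1161]
eef_rot: [0.709, 0.705, 0.001, 0.001]
ft_force: [-0.0, 0.2, -0.6]
grip_width: 0.0592
```

Call:
jog_arm(deltas=[[[0.022, 0.002, 0], [0, 0, 0], 0.05], [[0.047, 0.004, 0], [0, 0, 0], 0.05], [[0.073, 0.005, 0], [0, 0, 0], 0.05], [[0.098, 0.007, 0], [0, 0, 0], 0.05], [[0.12, 0.008, 0], [0, 0, 0], 0.05]])

```text
time: 8.0
tcp_pos: [0.5061, 0.0533, 0.115]
eef_rot: [0.709, 0.706, 0.0, 0.0]
ft_force: [0.1, -0.4, -1.4]
grip_width: 0.059
```

```bash
python3 -c "
from h import *
goal([.507,.137,.09],np.pi/2)"
```

```text
shift [0.0837 0.0005 0.025 ] rot [ 0.0005 -0.     -0.0045] tcp [0.5061 0.0533 0.115 ] t 8.0 ft [ 0.1 -0.4 -1.4] gw 0.059 j [0.01 0.42 1.85 0.   0.87 0.02]
```

Call:
jog_arm(deltas=[[[0.025, 0, 0], [0, 0, 0], 0.05], [[0.048, 0, 0.004], [0, 0, 0], 0.05], [[0.066, 0, 0.012], [0, 0, 0], 0.05], [[0.078, 0, 0.024], [0, 0, 0], 0.05], [[0.0835, 0, 0.04], [0, 0, -0.004], 0.05]])

```text
time: 8.5
tcp_pos: [0.5067, 0.1366, 0.0743]
eef_rot: [0.707, 0.707, 0.001, 0.0]
ft_force: [0.2, -0.7, -2.1]
grip_width: 0.0589
```

Call:
jog_arm(deltas=[[[0, 0, 0.01], [0, 0, 0], 0.05], [[0, 0, 0.018], [0, 0, 0], 0.05], [[0, 0, 0.024], [0, 0, 0], 0.05], [[0, 0, 0.027], [0, 0, 0], 0.05], [[0, 0, 0.027], [0, 0, 0], 0.05]])

```text
time: 9.0
tcp_pos: [0.5065, 0.1353, 0.0471]
eef_rot: [0.708, 0.707, -0.0, -0.0]
ft_force: [-0.7, 0.5, -1.8]
grip_width: 0.0593
```

```bash
python3 -c "
from h import *
goal([.507,.137,.0332],np.pi/2)
T2={'a':((.507,.137),.024,.086,.03),'s':T['stand']}
s=manip.snapshot('top'); overlay(s,T2,'t5',(90,160,250,280),4)
s=manip.snapshot('side'); overlay(s,T2,'s5',(140,200,300,340),4)"
```

```text
shift [0.0017 0.0005 0.0139] rot [-0.0003  0.0001 -0.0013] tcp [0.5065 0.1353 0.0471] t 9.0 ft [-0.7  0.5 -1.8] gw 0.0593 j [0.17 0.55 1.84 0.   0.75 0.17]
```

View pics/s5.png

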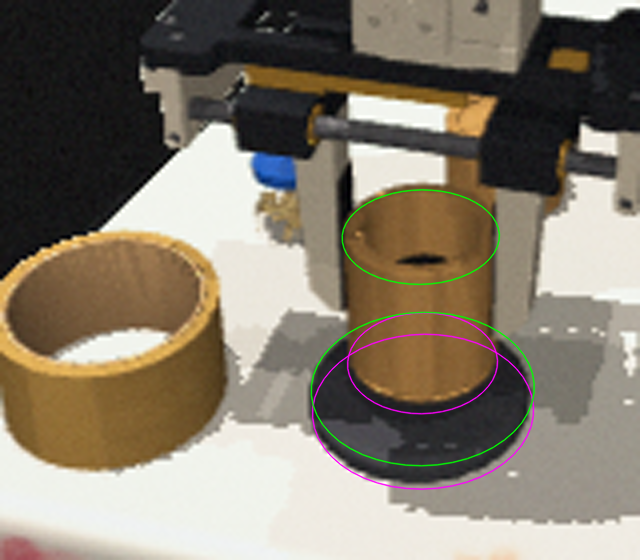

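View pics/t5.png

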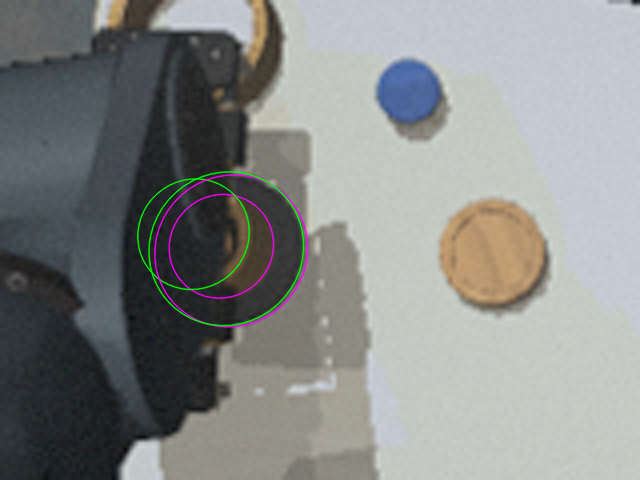

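The pot hangs over the middle of the stand with the loupe visible inside, about 2 mm short in y. I'll lower it gently.

Call:
jog_arm(deltas=[[[0.001, 0, 0.003], [0, 0, 0], 0.05], [[0.0015, 0, 0.006], [0, 0, 0], 0.05], [[0.0015, 0, 0.009], [0, 0, 0], 0.05], [[0.0015, 0, 0.011], [0, 0, 0], 0.05], [[0.0015, 0, 0.012], [0, 0, 0], 0.05]])

```text
time: 9.6
tcp_pos: [0.5063, 0.1371, 0.0349]
eef_rot: [0.707, 0.707, -0.0, -0.0]
ft_force: [0.7, -0.8, -1.3]
grip_width: 0.0589
```

```bash
python3 -c "
from h import *
goal([.507,.137,.0332],np.pi/2)"
```

```text
shift [-0.0001  0.0007  0.0017] rot [-0.0004  0.0001 -0.0008] tcp [0.5063 0.1371 0.0349] t 9.6 ft [ 0.7 -0.8 -1.3] gw 0.0589 j [ 0.18  0.57  1.85 -0.    0.72  0.18]
```

Call:
jog_arm(deltas=[[[0, 0, 0.0005], [0, 0, 0], 0.05], [[0, 0, 0.001], [0, 0, 0], 0.05], [[0, 0, 0.0015], [0, 0, 0], 0.05], [[0, 0, 0.002], [0, 0, 0], 0.05], [[0, 0, 0.002], [0, 0, 0], 0.05]])

```text
time: 10.1
tcp_pos: [0.5065, 0.1371, 0.0332]
eef_rot: [0.707, 0.707, 0.0, 0.0]
ft_force: [-0.3, -0.1, -2.0]
grip_width: 0.0592
```

```bash
python3 -c "
from h import *
goal([.507,.137,.0332],np.pi/2)
T2={'a':((.507,.137),.012,.074,.03)}
s=manip.snapshot('side'); overlay(s,T2,'s6',(140,200,300,340),4)"
```

```text
shift [-0.0001  0.0005  0.    ] rot [ 0.      0.     -0.0007] tcp [0.5065 0.1371 0.0332] t 10.1 ft [-0.3 -0.1 -2. ] gw 0.0592 j [ 0.18  0.58  1.85 -0.    0.72  0.18]
```

View pics/s6.png

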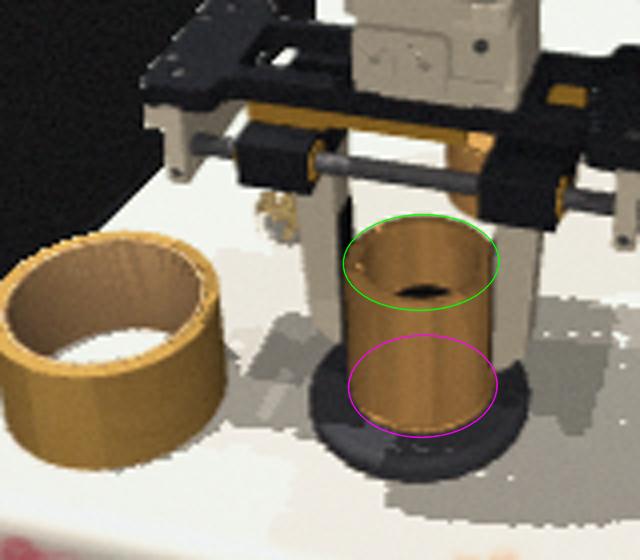

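Pot and outline match. The force still shows full weight, so I'll creep down until it touches.

Call:
jog_arm(deltas=[[[0, 0, 0.0005], [0, 0, 0], 0.05], [[0, 0, 0.001], [0, 0, 0], 0.05], [[0, 0, 0.0015], [0, 0, 0], 0.05], [[0, 0, 0.0015], [0, 0, 0], 0.05], [[0, 0, 0.0015], [0, 0, 0], 0.05]])

```text
time: 10.65
tcp_pos: [0.5065, 0.1371, 0.0331]
eef_rot: [0.707, 0.707, 0.0, 0.0]
ft_force: [-7.7, -0.7, 20.3]
grip_width: 0.059
```

Call:
jog_arm(deltas=[[[0, 0, -0.0006], [0, 0, 0], 0.05], [[0, 0, -0.0012], [0, 0, 0], 0.056], [[0, 0, -0.0012], [0, 0, 0], 0.062], [[0, 0, -0.0012], [0, 0, 0], 0.07], [[0, 0, -0.0012], [0, 0, 0], 0.078]])

```text
time: 11.15
tcp_pos: [0.5065, 0.1371, 0.0328]
eef_rot: [0.707, 0.707, 0.0, -0.0]
ft_force: [-0.5, -1.4, -0.9]
grip_width: 0.0739
```

```bash
python3 -c "
from h import *
goal([.507,.137,.2],np.pi/2)
T2={'a':((.507,.137),.012,.074,.03)}
s=manip.snapshot('side'); overlay(s,T2,'s7',(140,200,300,340),4)"
```

```text
shift [-1.000e-04  5.000e-04 -1.672e-01] rot [-0.     -0.     -0.0008] tcp [0.5065 0.1371 0.0328] t 11.15 ft [-0.5 -1.4 -0.9] gw 0.0739 j [0.18 0.58 1.85 0.   0.72 0.18]
```

View pics/s7.png

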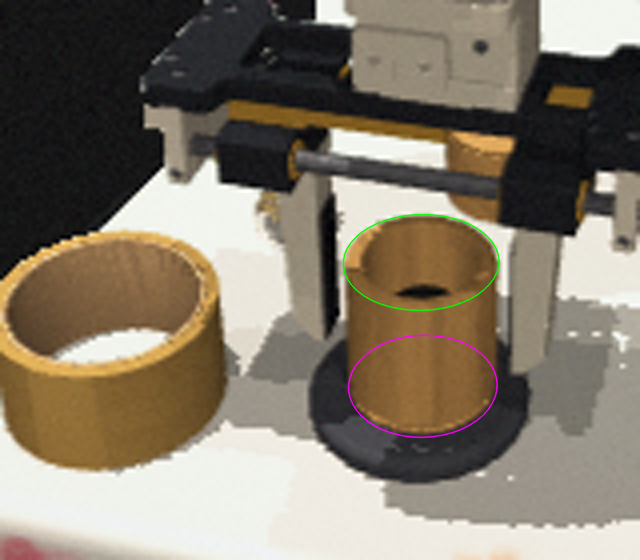

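Released and standing in the middle. Now up, and over to the tall pot.

Call:
jog_arm(deltas=[[[0, 0, 0], [0, 0, 0], 0.078], [[0, 0, -0.015], [0, 0, 0], 0.078], [[0, 0, -0.04], [0, 0, 0], 0.078], [[0, 0, -0.075], [0, 0, 0], 0.078], [[-0.02, -0.003, -0.1], [0, 0, 0], 0.078]])

```text
time: 11.7
tcp_pos: [0.504, 0.1181, 0.1347]
eef_rot: [0.707, 0.707, 0.001, 0.0]
ft_force: [0.5, 0.5, 0.3]
grip_width: 0.0783
```

Call:
jog_arm(deltas=[[[-0.04, -0.006, -0.02], [0, 0, 0], 0.078], [[-0.085, -0.015, -0.02], [0, 0, 0], 0.078], [[-0.13, -0.024, -0.02], [0, 0, 0], 0.078], [[-0.175, -0.032, -0.02], [0, 0, 0], 0.078], [[-0.22, -0.04, -0.02], [0, 0, 0], 0.078]])

```text
time: 12.2
tcp_pos: [0.4627, -0.1045, 0.1531]
eef_rot: [0.707, 0.707, 0.0, 0.0]
ft_force: [1.0, -0.4, 0.5]
grip_width: 0.0781
```

```bash
python3 -c "
from h import *
goal([.4385,-.2375,.12],np.pi/2)"
```

```text
shift [-0.133  -0.0241  0.0331] rot [ 0.0005  0.0001 -0.0006] tcp [ 0.4627 -0.1045  0.1531] t 12.2 ft [ 1.  -0.4  0.5] gw 0.0781 j [-0.32  0.3   1.91  0.    0.93 -0.32]
```

Call:
jog_arm(deltas=[[[-0.035, -0.006, 0.0], [0, 0, 0], 0.078], [[-0.07, -0.013, 0.005], [0, 0, 0], 0.078], [[-0.1, -0.018, 0.015], [0, 0, 0], 0.078], [[-0.123, -0.022, 0.026], [0, 0, 0], 0.078], [[-0.1325, -0.024, 0.035], [0, 0, 0], 0.078]])

```text
time: 12.7
tcp_pos: [0.4387, -0.2369, 0.1173]
eef_rot: [0.708, 0.706, -0.0, 0.0]
ft_force: [-0.1, 0.3, 0.3]
grip_width: 0.0779
```

```bash
python3 -c "
from h import *
s=manip.snapshot('top'); overlay(s,{'a':T['tall']},'t8',(230,180,390,300),4)
s=manip.snapshot('side'); overlay(s,{'a':T['tall']},'s8',(230,100,390,220),4)
goal([.4385,-.2375,.03],np.pi/2)"
```

```text
shift [-0.0021  0.0002  0.0869] rot [-0.0016 -0.0011 -0.0023] tcp [ 0.4385 -0.2355  0.1169] t 12.8 ft [-0.5  0.3  0.2] gw 0.0778 j [-0.59  0.4   1.88  0.    0.87 -0.58]
```

View pics/s8.png

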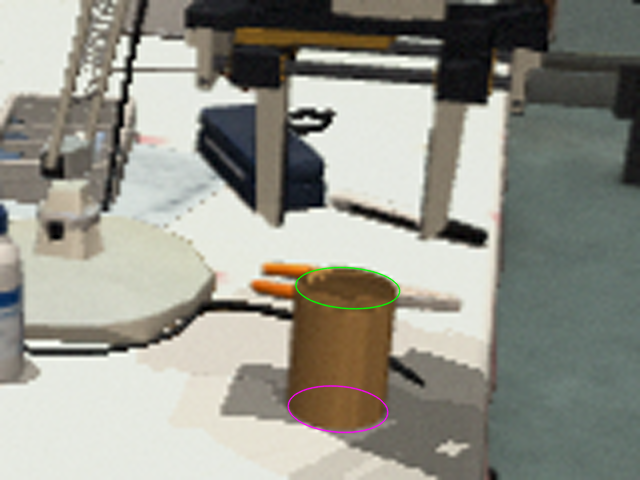

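View pics/t8.png

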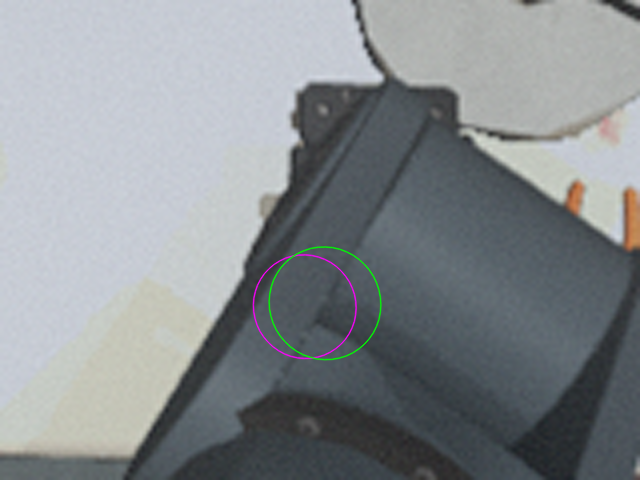

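The fingers straddle the pot with about 9 mm each side. Going down.

Call:
jog_arm(deltas=[[[-0.002, 0, 0.018], [0, 0, -0.002], 0.078], [[-0.002, 0, 0.036], [0, 0, -0.002], 0.078], [[-0.002, 0, 0.054], [0, 0, -0.002], 0.078], [[-0.002, 0, 0.072], [0, 0, -0.002], 0.078], [[-0.002, 0, 0.087], [0, 0, -0.002], 0.078]])

```text
time: 13.3
tcp_pos: [0.4395, -0.236, 0.0305]
eef_rot: [0.706, 0.708, 0.0, -0.0]
ft_force: [0.6, 0.8, 0.6]
grip_width: 0.078
```

Call:
jog_arm(deltas=[[[0, 0, 0], [0, 0, 0], 0.072], [[0, 0, 0], [0, 0, 0], 0.067], [[0, 0, 0], [0, 0, 0], 0.062], [[0, 0, 0], [0, 0, 0], 0.058], [[0, 0, 0], [0, 0, 0], 0.056]])

```text
time: 13.8
tcp_pos: [0.4396, -0.2373, 0.0318]
eef_rot: [0.707, 0.708, 0.0, 0.0]
ft_force: [-0.3, 2.9, 7.6]
grip_width: 0.0599
```

Call:
jog_arm(deltas=[[[0, 0, 0], [0, 0, 0], 0.066], [[0, 0, 0], [0, 0, 0], 0.076], [[0, 0, 0], [0, 0, 0], 0.077], [[0, 0, 0], [0, 0, 0.12], 0.077], [[0, 0, 0], [0, 0, 0.26], 0.077]])

```text
time: 14.3
tcp_pos: [0.4391, -0.2374, 0.0309]
eef_rot: [0.794, 0.608, -0.0, -0.0]
ft_force: [-0.1, 0.2, 0.2]
grip_width: 0.0769
```

Call:
jog_arm(deltas=[[[0, 0, 0], [0, 0, 0.14], 0.077], [[0, 0, 0], [0, 0, 0.28], 0.077], [[0, 0, 0], [0, 0, 0.42], 0.077], [[0, 0, 0], [0, 0, 0.56], 0.077], [[0, 0, 0], [0, 0, 0.7], 0.077]])

```text
time: 14.8
tcp_pos: [0.4391, -0.2374, 0.0309]
eef_rot: [0.954, 0.298, 0.0, -0.0]
ft_force: [0.4, -0.6, 0.3]
grip_width: 0.0767
```

Call:
jog_arm(deltas=[[[0, 0, 0], [0, 0, 0.14], 0.077], [[0, 0, 0], [0, 0, 0.28], 0.077], [[0, 0, 0], [0, 0, 0.42], 0.077], [[0, 0, 0], [0, 0, 0.56], 0.077], [[0, 0, 0], [0, 0, 0.612], 0.077]])

```text
time: 15.3
tcp_pos: [0.4391, -0.2374, 0.0309]
eef_rot: [1.0, -0.003, -0.0, 0.0]
ft_force: [-0.5, 0.3, 0.2]
grip_width: 0.0772
```

```bash
python3 -c "
from h import *
goal([.4385,-.2375,.03],0)"
```

```text
shift [-0.0006  0.0001  0.0009] rot [ 0.      0.     -0.0053] tcp [ 0.4391 -0.2374  0.0309] t 15.3 ft [-0.5  0.3  0.2] gw 0.0772 j [-0.59  0.55  1.91 -0.    0.68  0.99]
```

Call:
jog_arm(deltas=[[[0, 0, 0], [0, 0, -0.005], 0.07], [[0, 0, 0], [0, 0, -0.005], 0.065], [[0, 0, 0], [0, 0, -0.005], 0.061], [[0, 0, 0], [0, 0, -0.005], 0.056], [[0, 0, 0], [0, 0, -0.005], 0.05]])

```text
time: 15.8
tcp_pos: [0.4391, -0.2372, 0.0309]
eef_rot: [1.0, 0.003, -0.0, -0.0]
ft_force: [0.0, 0.5, 1.1]
grip_width: 0.0599
```

Call:
jog_arm(deltas=[[[0, 0, 0], [0, 0, 0], 0.05], [[0, 0, 0], [0, 0, 0], 0.05], [[0, 0, -0.004], [0, 0, 0], 0.05], [[0, 0, -0.012], [0, 0, 0], 0.05], [[0, 0, -0.025], [0, 0, 0], 0.05]])

```text
time: 16.3
tcp_pos: [0.4389, -0.2372, 0.0564]
eef_rot: [1.0, 0.002, -0.0, -0.0]
ft_force: [0.3, 0.3, -0.4]
grip_width: 0.06
```

Call:
jog_arm(deltas=[[[0, 0, -0.025], [0, 0, 0], 0.05], [[0, 0, -0.05], [0, 0, 0], 0.05], [[0, 0, -0.075], [0, 0, 0], 0.05], [[0, -0.02, -0.1], [0, 0, 0], 0.05], [[0.01, -0.05, -0.115], [0, 0, 0], 0.05]])

```text
time: 16.8
tcp_pos: [0.4489, -0.1878, 0.1738]
eef_rot: [1.0, 0.001, 0.001, 0.001]
ft_force: [0.6, -0.7, -0.4]
grip_width: 0.0601
```

```bash
python3 -c "
from h import *
s=manip.snapshot('side'); save(s,'s9')
goal([.5065,.1371,.17],0)"
```

```text
shift [ 0.0572 -0.3211  0.0053] rot [ 0.0012 -0.0048  0.0045] tcp [ 0.4507 -0.1843  0.1754] t 16.85 ft [2.1 1.1 0.7] gw 0.06 j [-0.48  0.29  1.86  0.    0.99  1.08]
```

View pics/s9.png

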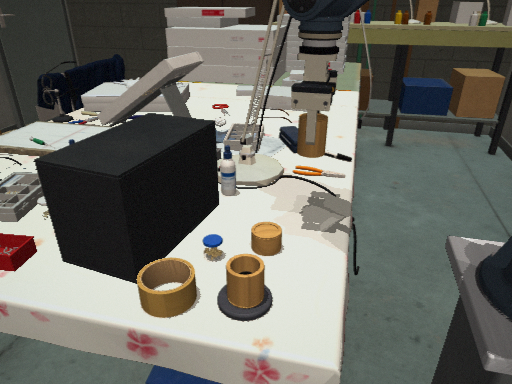

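The tall pot is held upright. I'll carry it over the column.

Call:
jog_arm(deltas=[[[0.007, -0.04, 0], [0, 0, 0], 0.05], [[0.014, -0.085, 0], [0, 0, 0.002], 0.05], [[0.022, -0.13, 0], [0, 0, 0.003], 0.05], [[0.03, -0.17, 0], [0, 0, 0.004], 0.05], [[0.038, -0.21, 0], [0, 0, 0.004], 0.05]])

```text
time: 17.35
tcp_pos: [0.486, 0.0247, 0.1721]
eef_rot: [1.0, 0.001, 0.001, 0.0]
ft_force: [0.4, -0.4, -1.1]
grip_width: 0.0599
```

```bash
python3 -c "
from h import *
goal([.5065,.1371,.15],0)"
```

```text
shift [ 0.0206 -0.1124  0.0221] rot [ 0.0001 -0.0013  0.0012] tcp [0.486  0.0247 0.1721] t 17.35 ft [ 0.4 -0.4 -1.1] gw 0.0599 j [-0.04  0.29  1.86 -0.    0.99  1.52]
```

Call:
jog_arm(deltas=[[[0.007, -0.035, 0], [0, 0, 0], 0.05], [[0.013, -0.07, 0], [0, 0, 0.001], 0.05], [[0.018, -0.095, 0], [0, 0, 0.001], 0.05], [[0.02, -0.109, 0.0], [0, 0, 0.001], 0.05], [[0.0205, -0.112, 0.005], [0, 0, 0.001], 0.05]])

```text
time: 17.85
tcp_pos: [0.5066, 0.1359, 0.1668]
eef_rot: [1.0, 0.001, 0.001, -0.0]
ft_force: [-0.2, -0.2, -0.7]
grip_width: 0.06
```

Call:
jog_arm(deltas=[[[0, 0, 0.01], [0, 0, 0], 0.05], [[0, 0, 0.02], [0, 0, 0], 0.05], [[0, 0, 0.03], [0, 0, 0], 0.05], [[0, 0, 0.04], [0, 0, 0], 0.05], [[0, 0, 0.045], [0, 0, 0], 0.05]])

```text
time: 18.35
tcp_pos: [0.5058, 0.1344, 0.1196]
eef_rot: [1.0, -0.0, -0.001, 0.0]
ft_force: [-0.3, 0.3, -1.0]
grip_width: 0.0598
```

```bash
python3 -c "
from h import *
s=manip.snapshot('side'); save(s,'s10'); cv2.imwrite('pics/s10z.png',cv2.resize(s['image'][160:320,180:320,::-1],None,fx=4,fy=4))
goal([.5065,.1371,.105],0)"
```

```text
shift [ 0.0009 -0.0026  0.0143] rot [ 0.0004  0.0021 -0.0005] tcp [0.5056 0.1345 0.1193] t 18.4 ft [-0.1 -0.1 -2.2] gw 0.0598 j [ 0.17  0.43  1.81 -0.    0.9   1.74]
```

View pics/s10z.png

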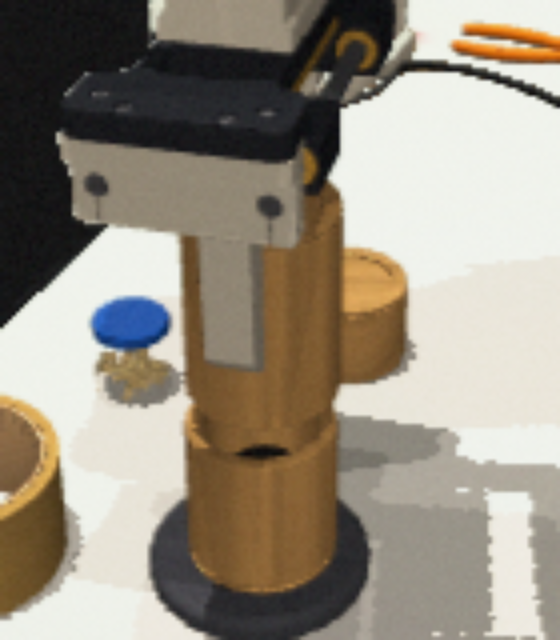

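Call:
jog_arm(deltas=[[[0.0008, -0.0025, 0.002], [0, 0, 0], 0.05], [[0.0008, -0.0025, 0.004], [0, 0, 0], 0.05], [[0.0008, -0.0025, 0.007], [0, 0, 0], 0.05], [[0.0008, -0.0025, 0.008], [0, 0, 0], 0.05], [[0.0008, -0.0025, 0.008], [0, 0, 0], 0.05]])

```text
time: 18.9
tcp_pos: [0.507, 0.1374, 0.1129]
eef_rot: [1.0, 0.0, -0.0, 0.0]
ft_force: [0.1, 0.3, -1.3]
grip_width: 0.0601
```

```bash
python3 -c "
from h import *
goal([.5065,.1371,.105],0)"
```

```text
shift [-0.0005  0.0003  0.0079] rot [0.     0.0001 0.0001] tcp [0.507  0.1374 0.1129] t 18.9 ft [ 0.1  0.3 -1.3] gw 0.0601 j [0.18 0.44 1.81 0.   0.89 1.75]
```

Call:
jog_arm(deltas=[[[-0.0005, 0.0003, 0.002], [0, 0, 0], 0.05], [[-0.0005, 0.0003, 0.004], [0, 0, 0], 0.05], [[-0.0005, 0.0003, 0.006], [0, 0, 0], 0.05], [[-0.0005, 0.0003, 0.007], [0, 0, 0], 0.05], [[-0.0005, 0.0003, 0.007], [0, 0, 0], 0.05]])

```text
time: 19.4
tcp_pos: [0.5065, 0.1371, 0.1057]
eef_rot: [1.0, -0.0, -0.0, 0.0]
ft_force: [0.1, -0.3, -0.5]
grip_width: 0.0599
```

Call:
jog_arm(deltas=[[[0, 0, 0.0003], [0, 0, 0], 0.05], [[0, 0, 0.0006], [0, 0, 0], 0.05], [[0, 0, 0.0009], [0, 0, 0], 0.05], [[0, 0, 0.001], [0, 0, 0], 0.05], [[0, 0, 0.001], [0, 0, 0], 0.05]])

```text
time: 19.9
tcp_pos: [0.5066, 0.1371, 0.1049]
eef_rot: [1.0, -0.0, 0.0, -0.0]
ft_force: [0.5, -0.5, -1.3]
grip_width: 0.0599
```

Call:
jog_arm(deltas=[[[0, 0, 0.0003], [0, 0, 0], 0.05], [[0, 0, 0.0006], [0, 0, 0], 0.05], [[0, 0, 0.0009], [0, 0, 0], 0.05], [[0, 0, 0.001], [0, 0, 0], 0.05], [[0, 0, 0.001], [0, 0, 0], 0.05]])

```text
time: 20.4
tcp_pos: [0.5068, 0.1372, 0.1049]
eef_rot: [1.0, 0.0, 0.0, -0.0]
ft_force: [-3.3, 0.1, 11.2]
grip_width: 0.0597
```

```bash
python3 -c "
from h import *
s=manip.snapshot('side'); cv2.imwrite('pics/s11z.png',cv2.resize(s['image'][160:320,180:320,::-1],None,fx=4,fy=4))
goal([.5065,.1371,.105],0)"
```

```text
shift [-0.0003  0.0001 -0.0001] rot [-0.0001 -0.0008  0.    ] tcp [0.5068 0.1372 0.1049] t 20.45 ft [-3.8 -0.8 10.8] gw 0.0602 j [ 0.18  0.46  1.82 -0.    0.87  1.75]
```

View pics/s11z.png

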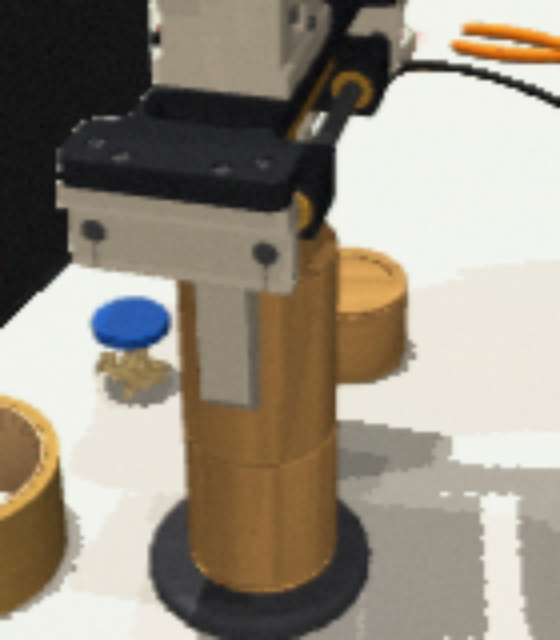

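Contact at 11 N, with rim meeting rim. Easing off and releasing.

Call:
jog_arm(deltas=[[[0, 0, -0.0006], [0, 0, 0], 0.05], [[0, 0, -0.001], [0, 0, 0], 0.056], [[0, 0, -0.001], [0, 0, 0], 0.062], [[0, 0, -0.001], [0, 0, 0], 0.07], [[0, 0, -0.001], [0, 0, 0], 0.078]])

```text
time: 20.95
tcp_pos: [0.5066, 0.1372, 0.1049]
eef_rot: [1.0, 0.0, 0.0, -0.0]
ft_force: [0.4, 0.6, -0.3]
grip_width: 0.0734
```

```bash
python3 -c "
from h import *
s=manip.snapshot('side'); cv2.imwrite('pics/s12z.png',cv2.resize(s['image'][160:320,180:320,::-1],None,fx=4,fy=4))
goal([.5065,.1371,.2],0)"
```

```text
shift [-0.0001  0.     -0.0951] rot [-0.  0. -0.] tcp [0.5066 0.1371 0.1049] t 21.0 ft [ 0.1 -0.5  0.2] gw 0.0764 j [0.18 0.46 1.82 0.   0.87 1.75]
```

View pics/s12z.png

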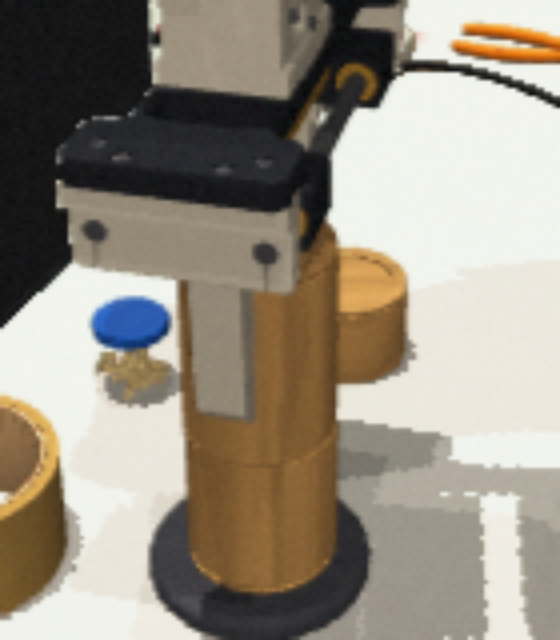

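Call:
jog_arm(deltas=[[[0, 0, 0], [0, 0, 0], 0.078], [[0, 0, -0.015], [0, 0, 0], 0.078], [[0, 0, -0.04], [0, 0, 0], 0.078], [[0, 0, -0.075], [0, 0, 0], 0.078], [[0, 0, -0.1], [0, 0, 0], 0.078]])

```text
time: 21.5
tcp_pos: [0.5068, 0.1372, 0.2068]
eef_rot: [1.0, 0.0, 0.001, -0.0]
ft_force: [-0.5, -0.0, 0.8]
grip_width: 0.0779
```

Call:
jog_arm(deltas=[[[0, 0.02, 0], [0, 0, 0], 0.078], [[0, 0.055, 0], [0, 0, 0], 0.078], [[0, 0.095, 0], [0, 0, 0], 0.078], [[0.001, 0.13, 0.01], [0, 0, 0], 0.078], [[0.0015, 0.155, 0.03], [0, 0, 0], 0.078]])

```text
time: 22.0
tcp_pos: [0.5088, -0.0199, 0.1757]
eef_rot: [1.0, -0.0, 0.001, 0.0]
ft_force: [0.4, -0.6, -0.6]
grip_width: 0.0777
```

```bash
python3 -c "
from h import *
goal([.508,-.0205,.08],0)"
```

```text
shift [-0.001   0.0006  0.0957] rot [ 0.0005 -0.003  -0.0008] tcp [ 0.5088 -0.0199  0.1757] t 22.0 ft [ 0.4 -0.6 -0.6] gw 0.0777 j [-0.13  0.33  1.8  -0.    1.01  1.44]
```

Call:
jog_arm(deltas=[[[0, 0, 0.02], [0, 0, 0], 0.078], [[0, 0, 0.045], [0, 0, 0], 0.078], [[0, 0, 0.07], [0, 0, 0], 0.078], [[0, 0, 0.09], [0, 0, 0], 0.078], [[0, 0, 0.105], [0, 0, 0], 0.078]])

```text
time: 22.5
tcp_pos: [0.5076, -0.0179, 0.0686]
eef_rot: [1.0, -0.0, -0.001, -0.0]
ft_force: [0.8, -0.3, -0.0]
grip_width: 0.0779
```

```bash
python3 -c "
from h import *
s=manip.snapshot('side'); cv2.imwrite('pics/s13z.png',cv2.resize(s['image'][100:320,180:340,::-1],None,fx=3,fy=3))
s=manip.snapshot('top'); save(s,'t13')
goal([.508,-.0205,.01],0)"
```

```text
shift [0.0012 0.0028 0.0583] rot [-0.0005  0.0033 -0.0001] tcp [ 0.5069 -0.0177  0.0683] t 22.6 ft [1.  0.  0.1] gw 0.0782 j [-0.13  0.49  1.88  0.    0.77  1.44]
```

View pics/s13z.png

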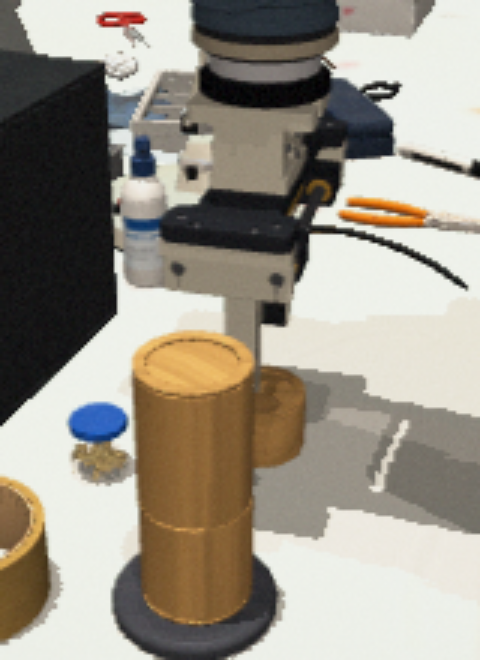

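View pics/t13.png

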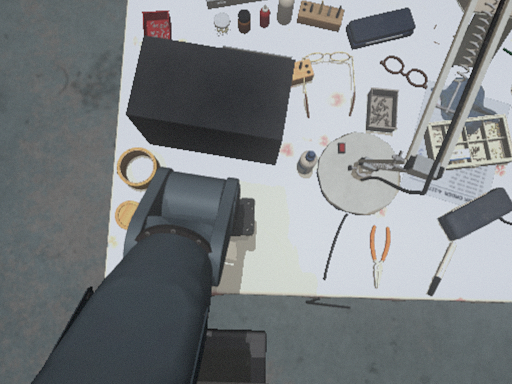

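The column of two stands straight. Correcting by 3 mm and going down on the short pot.

Call:
jog_arm(deltas=[[[0.001, 0.0028, 0.01], [0, 0, 0], 0.078], [[0.001, 0.0028, 0.025], [0, 0, 0], 0.078], [[0.001, 0.0028, 0.04], [0, 0, 0], 0.078], [[0.001, 0.0028, 0.052], [0, 0, 0], 0.078], [[0.001, 0.0028, 0.056], [0, 0, 0], 0.078]])

```text
time: 23.1
tcp_pos: [0.5088, -0.0207, 0.0131]
eef_rot: [1.0, -0.0, -0.0, -0.0]
ft_force: [-0.3, -0.5, 0.3]
grip_width: 0.0779
```

Call:
jog_arm(deltas=[[[0, 0, 0], [0, 0, 0], 0.072], [[0, 0, 0], [0, 0, 0], 0.067], [[0, 0, 0], [0, 0, 0], 0.062], [[0, 0, 0], [0, 0, 0], 0.058], [[0, 0, 0], [0, 0, 0], 0.055]])

```text
time: 23.6
tcp_pos: [0.5094, -0.0207, 0.0144]
eef_rot: [1.0, -0.0, 0.0, 0.0]
ft_force: [0.5, 0.5, 5.3]
grip_width: 0.0602
```

```bash
python3 -c "
from h import *
goal([.508,-.0205,.012],0)"
```

```text
shift [-0.0014 -0.0002  0.0024] rot [ 0.0001 -0.0009 -0.0001] tcp [ 0.5094 -0.0207  0.0144] t 23.6 ft [0.5 0.5 5.3] gw 0.0602 j [-0.13  0.59  1.89  0.    0.66  1.44]
```

Call:
jog_arm(deltas=[[[0, 0, 0], [0, 0, 0], 0.066], [[0, 0, 0], [0, 0, 0], 0.077], [[0, 0, 0], [0, 0, 0], 0.077], [[0, 0, 0], [0, 0, -0.12], 0.077], [[0, 0, 0], [0, 0, -0.26], 0.077]])

```text
time: 24.1
tcp_pos: [0.509, -0.0206, 0.0138]
eef_rot: [0.991, 0.132, -0.0, -0.0]
ft_force: [-0.6, 0.2, -0.2]
grip_width: 0.0769
```

Call:
jog_arm(deltas=[[[0, 0, 0], [0, 0, -0.14], 0.077], [[0, 0, 0], [0, 0, -0.28], 0.077], [[0, 0, 0], [0, 0, -0.42], 0.077], [[0, 0, 0], [0, 0, -0.56], 0.077], [[0, 0, 0], [0, 0, -0.7], 0.077]])

```text
time: 24.6
tcp_pos: [0.509, -0.0207, 0.0138]
eef_rot: [0.886, 0.464, -0.0, -0.0]
ft_force: [-0.8, 0.7, -0.4]
grip_width: 0.0766
```

Call:
jog_arm(deltas=[[[0, 0, 0], [0, 0, -0.14], 0.077], [[0, 0, 0], [0, 0, -0.28], 0.077], [[0, 0, 0], [0, 0, -0.42], 0.077], [[0, 0, 0], [0, 0, -0.56], 0.077], [[0, 0, 0], [0, 0, -0.61], 0.077]])

```text
time: 25.1
tcp_pos: [0.5089, -0.0207, 0.0138]
eef_rot: [0.706, 0.709, -0.0, -0.0]
ft_force: [-0.5, 0.0, 0.5]
grip_width: 0.0769
```

Call:
jog_arm(deltas=[[[0, 0, 0], [0, 0, 0], 0.07], [[0, 0, 0], [0, 0, 0], 0.065], [[0, 0, 0], [0, 0, 0], 0.061], [[0, 0, 0], [0, 0, 0], 0.056], [[0, 0, 0], [0, 0, 0], 0.05]])

```text
time: 25.6
tcp_pos: [0.509, -0.0207, 0.0139]
eef_rot: [0.708, 0.707, -0.0, -0.0]
ft_force: [0.0, -0.9, -0.3]
grip_width: 0.0598
```

Call:
jog_arm(deltas=[[[0, 0, 0], [0, 0, 0], 0.05], [[0, 0, 0], [0, 0, 0], 0.05], [[0, 0, -0.004], [0, 0, 0], 0.05], [[0, 0, -0.012], [0, 0, 0], 0.05], [[0, 0, -0.025], [0, 0, 0], 0.05]])

```text
time: 26.1
tcp_pos: [0.5088, -0.0206, 0.0394]
eef_rot: [0.707, 0.707, -0.0, -0.0]
ft_force: [-0.5, 0.2, -0.2]
grip_width: 0.0592
```

Call:
jog_arm(deltas=[[[0, 0, -0.025], [0, 0, 0], 0.05], [[0, 0, -0.055], [0, 0, 0], 0.05], [[0, 0, -0.09], [0, 0, 0], 0.05], [[0, 0, -0.125], [0, 0, 0], 0.05], [[0, 0, -0.16], [0, 0, 0], 0.05]])

```text
time: 26.6
tcp_pos: [0.5087, -0.0206, 0.2016]
eef_rot: [0.707, 0.707, 0.0, 0.0]
ft_force: [1.0, 0.3, -1.5]
grip_width: 0.0595
```

```bash
python3 -c "
from h import *
s=manip.snapshot('side'); save(s,'s14')
goal([.5065,.1371,.2],np.pi/2)"
```

```text
shift [ 0.158  -0.0048  0.0068] rot [ 0.0086  0.0011 -0.0008] tcp [ 0.5112 -0.0209  0.207 ] t 26.65 ft [ 2.1 -0.6  5.1] gw 0.0593 j [-0.13  0.29  1.77  0.    1.07 -0.13]
```

View pics/s14.png

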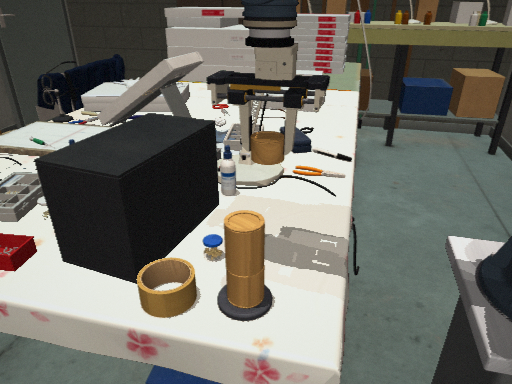

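The short pot is held upright. I'll carry it over the column.

Call:
jog_arm(deltas=[[[0.03, -0.001, 0], [0, 0, 0], 0.05], [[0.065, -0.002, 0], [0, 0, 0], 0.05], [[0.1, -0.002, 0], [0, 0, 0], 0.05], [[0.135, -0.002, 0], [0, 0, 0], 0.05], [[0.156, -0.002, 0], [0, 0, 0], 0.05]])

```text
time: 27.15
tcp_pos: [0.5069, 0.1374, 0.1999]
eef_rot: [0.707, 0.707, 0.001, 0.0]
ft_force: [0.4, -0.1, 0.1]
grip_width: 0.0595
```

Call:
jog_arm(deltas=[[[0.001, 0, 0.004], [0, 0, 0], 0.05], [[0.001, 0, 0.008], [0, 0, 0], 0.05], [[0.001, 0, 0.012], [0, 0, 0], 0.05], [[0.001, 0, 0.016], [0, 0, 0], 0.05], [[0.001, 0, 0.016], [0, 0, 0], 0.05]])

```text
time: 27.65
tcp_pos: [0.507, 0.1355, 0.1823]
eef_rot: [0.708, 0.706, -0.0, -0.0]
ft_force: [0.8, 0.1, -0.3]
grip_width: 0.0592
```

```bash
python3 -c "
from h import *
s=manip.snapshot('side'); cv2.imwrite('pics/s15z.png',cv2.resize(s['image'][160:320,180:320,::-1],None,fx=4,fy=4))
goal([.5065,.1371,.168],np.pi/2)"
```

```text
shift [ 0.0014 -0.0006  0.0146] rot [-0.0006  0.0001 -0.0016] tcp [0.5071 0.1357 0.1826] t 27.7 ft [ 0.4 -0.4 -0.6] gw 0.0593 j [ 0.17  0.35  1.75 -0.    1.04  0.17]
```

View pics/s15z.png

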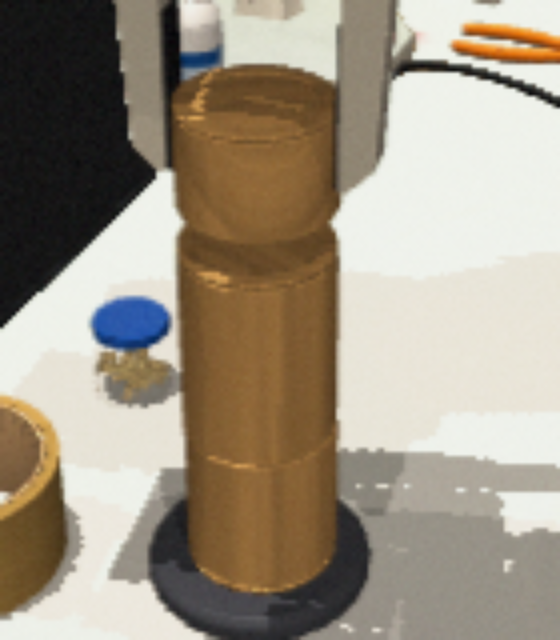

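Call:
jog_arm(deltas=[[[0.001, -0.0005, 0.003], [0, 0, -0.0015], 0.05], [[0.001, -0.0005, 0.006], [0, 0, -0.0015], 0.05], [[0.001, -0.0005, 0.009], [0, 0, -0.0015], 0.05], [[0.001, -0.0005, 0.011], [0, 0, -0.0015], 0.05], [[0.001, -0.0005, 0.011], [0, 0, -0.0015], 0.05]])

```text
time: 28.2
tcp_pos: [0.5065, 0.1373, 0.1716]
eef_rot: [0.707, 0.707, -0.0, -0.0]
ft_force: [0.5, 0.1, -0.5]
grip_width: 0.0595
```

```bash
python3 -c "
from h import *
goal([.5065,.1371,.168],np.pi/2)"
```

```text
shift [-0.0002 -0.      0.0036] rot [-0.0005  0.0001  0.0007] tcp [0.5065 0.1373 0.1716] t 28.2 ft [ 0.5  0.1 -0.5] gw 0.0595 j [0.18 0.36 1.76 0.   1.02 0.18]
```

Call:
jog_arm(deltas=[[[0, 0, 0.001], [0, 0, 0], 0.05], [[0, 0, 0.002], [0, 0, 0], 0.05], [[0, 0, 0.003], [0, 0, 0], 0.05], [[0, 0, 0.003], [0, 0, 0], 0.05], [[0, 0, 0.003], [0, 0, 0], 0.05]])

```text
time: 28.7
tcp_pos: [0.5067, 0.1373, 0.1689]
eef_rot: [0.707, 0.707, -0.0, -0.0]
ft_force: [0.2, -0.9, -0.9]
grip_width: 0.0593
```

Call:
jog_arm(deltas=[[[0, 0, 0.0003], [0, 0, 0], 0.05], [[0, 0, 0.0006], [0, 0, 0], 0.05], [[0, 0, 0.0009], [0, 0, 0], 0.05], [[0, 0, 0.001], [0, 0, 0], 0.05], [[0, 0, 0.001], [0, 0, 0], 0.05]])

```text
time: 29.2
tcp_pos: [0.5067, 0.1373, 0.1679]
eef_rot: [0.707, 0.707, -0.0, -0.0]
ft_force: [0.4, -0.1, -1.1]
grip_width: 0.0594
```

Call:
jog_arm(deltas=[[[0, 0, 0.0003], [0, 0, 0], 0.05], [[0, 0, 0.0006], [0, 0, 0], 0.05], [[0, 0, 0.0009], [0, 0, 0], 0.05], [[0, 0, 0.001], [0, 0, 0], 0.05], [[0, 0, 0.001], [0, 0, 0], 0.05]])

```text
time: 29.7
tcp_pos: [0.5069, 0.1374, 0.1678]
eef_rot: [0.707, 0.707, 0.0, 0.0]
ft_force: [-2.8, 0.2, 9.7]
grip_width: 0.0596
```

```bash
python3 -c "
from h import *
s=manip.snapshot('side'); cv2.imwrite('pics/s16z.png',cv2.resize(s['image'][160:320,180:320,::-1],None,fx=4,fy=4))
goal([.5065,.1371,.168],np.pi/2)"
```

```text
shift [-0.0003 -0.0003 -0.0002] rot [ 0.0006 -0.0002  0.0007] tcp [0.5068 0.1374 0.1678] t 29.75 ft [-2.4 -1.   9.4] gw 0.06 j [0.18 0.37 1.77 0.   1.01 0.18]
```

View pics/s16z.png

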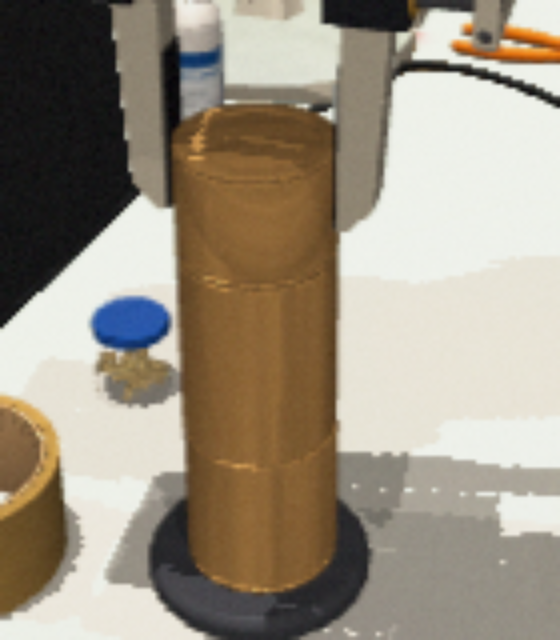

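Seated at about 10 N and aligned. Easing off, opening and withdrawing straight up.

Call:
jog_arm(deltas=[[[0, 0, -0.0006], [0, 0, 0], 0.05], [[0, 0, -0.001], [0, 0, 0], 0.056], [[0, 0, -0.001], [0, 0, 0], 0.062], [[0, 0, -0.001], [0, 0, 0], 0.07], [[0, 0, -0.001], [0, 0, 0], 0.08]])

```text
time: 30.25
tcp_pos: [0.5067, 0.1373, 0.1678]
eef_rot: [0.707, 0.707, -0.0, -0.0]
ft_force: [-0.1, -0.3, 0.7]
grip_width: 0.0738
```

Call:
jog_arm(deltas=[[[0, 0, 0], [0, 0, 0], 0.085], [[0, 0, 0], [0, 0, 0], 0.085], [[0, 0, -0.015], [0, 0, 0], 0.085], [[0, 0, -0.035], [0, 0, 0], 0.085], [[0, 0, -0.06], [0, 0, 0], 0.085]])

```text
time: 30.75
tcp_pos: [0.5063, 0.1373, 0.228]
eef_rot: [0.707, 0.707, -0.001, -0.0]
ft_force: [-0.2, -1.6, 0.1]
grip_width: 0.0848
```

Call:
jog_arm(deltas=[[[-0.02, 0, -0.015], [0, 0, 0], 0.085], [[-0.05, 0, -0.02], [0, 0, 0], 0.085], [[-0.09, 0, -0.02], [0, 0, 0], 0.085], [[-0.13, -0.01, -0.02], [0, 0, 0], 0.085], [[-0.17, -0.02, -0.02], [0, 0, 0], 0.085]])

```text
time: 31.25
tcp_pos: [0.4864, -0.0341, 0.2479]
eef_rot: [0.707, 0.707, 0.0, 0.0]
ft_force: [0.3, 0.0, -0.1]
grip_width: 0.0849
```

Call:
jog_arm(deltas=[[[-0.03, -0.02, 0], [0, 0, 0], 0.085], [[-0.06, -0.04, 0], [0, 0, 0], 0.085], [[-0.08, -0.05, 0], [0, 0, 0], 0.085], [[-0.08, -0.05, 0], [0, 0, 0], 0.085], [[-0.08, -0.05, 0], [0, 0, 0], 0.085]])

```text
time: 31.75
tcp_pos: [0.437, -0.1127, 0.248]
eef_rot: [0.707, 0.707, 0.0, 0.0]
ft_force: [0.6, 0.1, -0.4]
grip_width: 0.0848
```

```bash
python3 -c "
from h import *
T3={'a':((.507,.137),.012,.074,.03),'b':((.507,.137),.074,.154,.03),'c':((.507,.137),.154,.196,.03)}
s=manip.snapshot('side'); overlay(s,T3,'s17',(180,160,320,320),4)
s2=manip.snapshot('top'); overlay(s2,T3,'t17',(90,130,250,250),4)
for x in (s,s2):
  for q in ['open_pot_mid','tall_pot_mid','short_pot_mid','tape','jar','bottle','pliers']: print(q,[(np.round(r['xyz'],3).tolist(),round(r['conf'],2)) for r in manip.mark_of(x,q)][:2])
goal([.5,.13,.2])"
```

```text
open_pot_mid [([0.508, 0.135, 0.045], 0.79)]
tall_pot_mid [([0.508, 0.135, 0.112], 0.83)]
short_pot_mid [([0.507, 0.135, 0.175], 0.57)]
tape [([0.635, 0.161, -0.002], 0.84), ([0.446, -0.404, -0.005], 0.59)]
jar [([0.599, 0.032, -0.005], 0.88), ([0.443, -0.403, -0.002], 0.21)]
bottle [([0.654, -0.231, 0.002], 0.78)]
pliers [([0.447, -0.404, -0.006], 0.69)]
open_pot_mid [([0.507, 0.139, 0.044], 0.74), ([0.439, -0.406, -0.006], 0.22)]
tall_pot_mid [([0.507, 0.136, 0.113], 0.64), ([0.598, 0.03, 0.003], 0.15)]
short_pot_mid [([0.508, 0.136, 0.169], 0.9)]
tape [([0.633, 0.158, -0.0], 0.77)]
jar [([0.598, 0.033, 0.004], 0.7)]
bottle [([0.506, 0.14, 0.046], 0.73), ([0.65, -0.231, 0.003], 0.55)]
pliers [([0.439, -0.406, -0.003], 0.65)]
shift [0.2427 0.0633 0.0479] rot [ 0.     -0.      1.5714] tcp [ 0.4369 -0.1127  0.2479] t 32.55 ft [-0.2 -0.2  0.3] gw 0.085 j [-0.36  0.14  1.86  0.    1.15 -0.36]
```

View pics/s17.png

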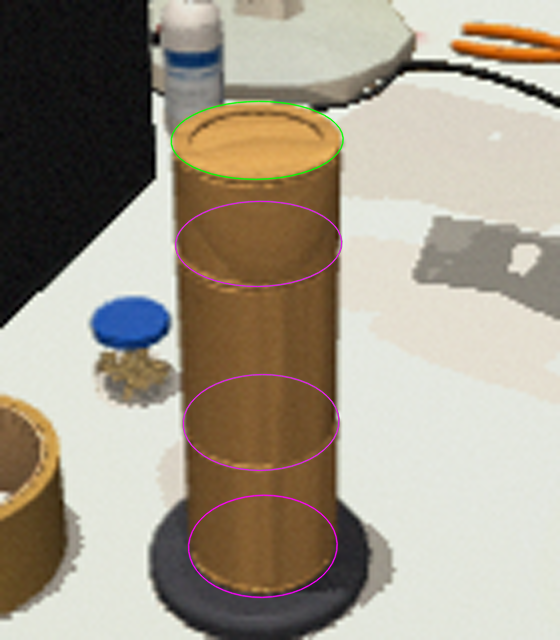

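View pics/t17.png

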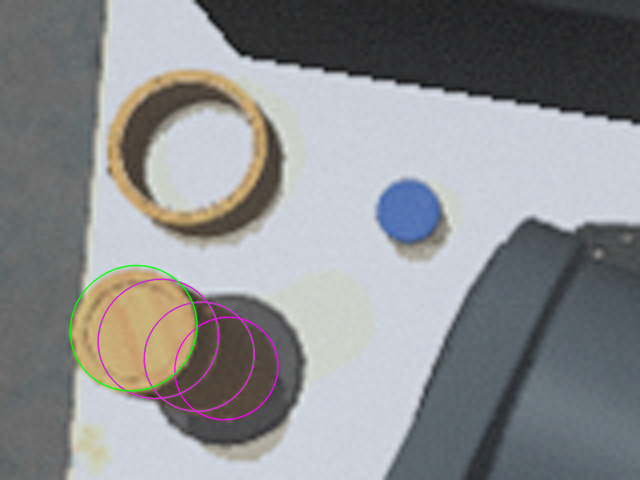

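The column matches the predicted outlines in both views, everything is released, and the bystanders are where they were. Handing in.

```bash
python3 -c "
from h import *
print(manip.sign_off())"
```

```text
the job is handed in; nothing more can be done
None
```

The column is built on the stand and handed in at about 32.6 s of the 64 s limit. The open pot with the loupe is at the bottom, the tall pot is mouth-down on it, and the short pot is mouth-down on top. Before the final lift I squeezed each pot along two directions at right angles, so it sat centred in the gripper. I then lowered each one until it touched (about 10–20 N) and released it.

**Centring:** In the last pictures the column matched the predicted outlines in both views. The networks put all three axes within about 4 mm of each other, at x 0.507–0.508 and y 0.135–0.139. That is no finer than their own accuracy of about 4 mm. The tool position was the same to within about 0.5 mm at all three releases.

**Bystanders:** Re-measured positions differed from the first ones by at most about 5 mm, which is within measurement noise. The gripper was clear of everything at the end.

**Disagreements:** Some network reports were wrong. In the last top picture the best "bottle" match sat on the column, but the second match was the bottle in its original place. Tape and jar matches with lower confidence fell on the pliers. The short pot's height came out as 0.175 m in one view and 0.169 m in the other, against 0.175 m expected.

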